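# Knock a spring pin home in a clamped printer bearing block

### The arm

A 7-joint arm with a two-finger parallel gripper is mounted at the origin on the work surface. World frame = base frame: x ahead of the robot, y to its left, z up, the work surface at z = 0. Lengths are in m, angles in rad, forces in N, time in s.
With the tool pointing down it reaches from about 0.425 to 1.025 m from the base axis. Payload 9.4 kg.
Tool frame: the origin (TCP) lies midway between the tips of the shut fingers; the grasp point (between the pads) lies hold_point_z behind it (hold_point_z is the distance from the TCP to the grasp point, in m); z points along the fingers, y is the line along which they close (so a half turn about z gives the same grasp; the last joint's range is limited). The gripper opens to 85 mm and grips with 20 to 120 N. Pads are 22 mm wide; open, the fingers measure 114 mm over their backs; the gripper's body (76 mm by 85 mm) begins 54 mm behind the grasp point. The pads swing forward as they close: fully open they stand 13 mm farther back than shut.
Start: joints at [-0.077, 0.599, -0.003, 1.599, 0.002, 0.943, -0.08], TCP at [0.725, -0, 0.231] pointing down, gripper open.
Joint ranges: [-2.57, 2.57], [-0.35, 1.97], [-1.29, 1.29], [0.11, 2.56], [-1.05, 4.19], [0.11, 1.86], [-2.63, 2.63]. Speed limits (rad/s): [2.22, 2.22, 3.01, 3.01, 3.14, 3.14, 3.14].

### API

Orientations are given as a unit quaternion [w, x, y, z].
In Python, from plant import * gives the robot as it stands. The module is installed in compiled form; this text tells all that it offers.
- The arm moves only by the tool carry_out, never from a script. Its argument "increments" is a list of rows, each a list of 3 entries, a list of its own where there are three numbers: the shift along the tool's x, y, z in mm, then the turn, a rotation vector about the tool's x, y, z in rad, then the opening, from 0 (shut) to 1 (fully open). A call has 1 to 12 rows; each row shifts and turns the commanded pose from where the row before left it, along the tool's axes as they then stand; what a row does not reach is not made up. A row lasts 1/10 s, in which the tool goes at most 50 mm and 8.59 degrees, less where a joint would pass 70% of its speed; a pose out of reach is approached as far as the arm can. A call is refused whole if a number of a shift passes 50 or a number of a turn 0.15, either way. A call with a gripper value outside its range is refused whole. The fingers move at their own pace and stop on an object; "force" is the grip in N (left out, the last holds). Time passes only in rows, so rows that do not move let the fingers close. It gives the time, the measured TCP pose, the force, the opening and the grip force at its end, in the units of the state.
- get_obs(): the state, without advancing time (a new reading comes with each control period).
- snapshot(name): name is "scene" or "side" or "wrist"; returns (picture, depth): 480x640x3 uint8, blue, green, red; 480x640 float32, m along the optical axis (not along the pixel's ray), 0 where there is no reading.
- get_calibration(name): a dict with "mtx" (3x3 intrinsics, pixels), "R" (3x3) and "t" (3): a world point X has camera coordinates R X + t; the wrist camera has in their place "T_tool_cam" (4x4, takes a point from camera to tool coordinates, whose origin is the TCP and whose axes are the flange's). Camera axes: x right, y down, z forward; pixel columns grow to the right and rows downward; lengths in m; the calibration is good to about 2 mm. A picture is of the moment at which its call begins: read the wrist's pose just before it. get_calibration takes no time and is no camera call.
- finish_job(): hands the job in; it is judged then, once.
The state is a dict: "clock": time; "joint_positions": joint angles; "qvel": joint speeds; "joint_efforts": joint torques, N m; "tcp_pos": TCP position; "tcp_rot": TCP orientation; "ft_force": force on the tool from outside, world axes, zero at the start; "wrist_torque": the same for the moment, N m; "width": finger opening in m; "grasp_force": force on a finger pad.
Only numpy, scipy, OpenCV 4.12 (cv2) and the standard library are available. Lean on these libraries where they do the work, as an engineer would, in place of code of your own. Each camera call takes 0.05 s, during which the arm holds its last target. There are 200 camera calls.

### The job

Put the printer's bearing block into the nest of the bench fixture with its pin at the end away from the clamp, and swing the clamp down onto it (the clamp may be standing open or shut to begin with). Then pick up the mallet and knock the pin down flush with the top of the block: with a blow of the mallet, not a slow push, and never with the fingers. Finally stand the mallet back on the counter on its head, clear of the fixture, and leave the clamp shut, and the paper rolls and the spray can undisturbed.

Things in the scene. Friction and masses are not known exactly. Their poses are not given: they have to be found in the camera images.
- fixture: grey bench fixture, fixed. Origin under the nest's centre at counter level, x towards the clamp, z up. Base plate x -53 to +119 mm, 66 wide, 15 thick; its top is the nest's floor. Nest 85 x 41 mm inside (2.5 mm play a side for the block), long along x: 10 mm high stops across both ends (57 wide, 8 thick) and, on the long sides, only at |x| 30 to 43 (8 thick); between them the sides are open
- clamp (a joint): clamp angle, rad: about 0 shut on the block (arm level, handle upright), -0.08 shut on an empty nest, 1.75 fully open (arm upright, leaning 10 degrees away from the nest, handle lying back). Over-centre: below about 0.5 it falls shut by its own weight, above 1.1 it falls open, between it may hang; at the start it takes a second to settle. A finger between arm and handle can push either (about 3 N)
- clamp_hinge (a point): hinge of the clamp, fixed, 85 mm along the fixture's x and 62 mm above the counter, axis along the fixture's y, between two steel cheeks (34 mm of 6 mm plate, 73 mm tall, 34 mm over both). The clamp is a rigid right angle, 0.36 kg: when shut its arm (14 x 14 mm) reaches 75 mm from here towards the nest and its handle (black, 19 mm thick) 77 mm straight up
- clamp_pad (a point): underside of the round rubber pad (18 mm across) near the end of the clamp's arm, 62 mm from the hinge along the arm; when shut it presses on the block's top 23 mm from the nest's centre towards the clamp
- clamp_handle_end (a point): end of the clamp's handle, 77 mm from the hinge
- block_center (a point): centre of the loose aluminium bearing block, 80 x 36 x 36 mm, about 0.26 kg, x along its length, z up; lies on the counter. The pin stands in its top 24 mm from the centre towards its own -x end; the clamp's pad belongs on the +x end. Seated in the nest its centre is 33 mm above the counter and its x points as the fixture's x
- pin_top (a point): centre of the top of the steel spring pin, 10 mm across, 24 mm from the block's centre, standing about 12 mm proud of the block's top (up to 3 mm less) at the start
- pin (a joint): how far the pin is driven, m: 0 standing 12 mm proud, 0.012 flush with the block's top (its stop). Tight and sprung: driving it takes about 9 to 11 N, a little more at speed, and it stays where it is left
- mallet_head (a point): centre of the loose mallet's square wooden head, z up. The mallet (about 0.26 kg) stands on one rubber face: head 46 x 42 mm, 64 mm high, this centre 32 mm above the face. The handle runs level along the mallet's -x: flat-sided, 16 mm wide, 24 mm high, its middle also 32 mm above the face, its end 131 mm from this centre
- mallet_grip (a point): point on the handle 48 mm from the head's centre, near enough to the mallet's balance to carry it; axes as the mallet's (handle towards -x)
- roll_a_center (a point): centre of a standing paper roll (bystander), 58 mm across, 57 mm high
- roll_b_center (a point): centre of another standing paper roll (bystander), 58 mm across, 57 mm high
- duster_center (a point): centre of a standing spray can (bystander), 50 mm across, 150 mm high
- roll_c_center (a point): centre of a third standing paper roll (bystander), 58 mm across, 57 mm high
Mind the look-alikes: they are no part of the job. Several things have the shape of the fixture; the one meant has the colours described above.

How it is judged:
By the outcome, as a careful person would: the job done as asked, in the order asked, and still so for the second after the job is handed in, with the robot touching nothing.
It also fails if it takes over 72 s, if anything falls off the work surface, if the arm or the gripper's body presses on something with over 40 N, if the wrist force passes 120 N, or if a joint passes its speed limit or range.

## Working session

There is one attempt and no reset: what is moved stays moved. The work goes in short steps, Python scripts to look and compute and a tool call to move; the robot and the scene stay as the last step left them, time stands still between calls to the robot, and variables do not carry over. Pictures are saved under pics/ and viewed, at most 10 in all, crops included, and the job is handed in when it is done.

Besides the shell and the picture viewer there is one more tool, called after "Call:" as name(argument=value, ...) on one line, values as JSON. carry_out: Moves the arm, as the interface text tells. Its arguments: {"type":"object","properties":{"increments":{"type":"array"},"force":{"type":"number"}},"required":["increments"]}

```bash
mkdir -p pics
cat > h.py <<'E'
from plant import *
import numpy as np, cv2
from scipy.spatial.transform import Rotation as Rn
def R_(q): return Rn.from_quat([q[1],q[2],q[3],q[0]]).as_matrix()
def pts(name,d,o=None):
    c=get_calibration(name); K=c["mtx"]; v,u=np.mgrid[0:480,0:640]
    P=np.stack([(u-K[0,2])/K[0,0]*d,(v-K[1,2])/K[1,1]*d,d],-1)
    if name=="wrist":
        T=np.array(c["T_tool_cam"]); P=P@T[:3,:3].T+T[:3,3]
        return P@R_(o["tcp_rot"]).T+np.array(o["tcp_pos"])
    return (P-np.array(c["t"]))@np.array(c["R"])
E
python3 - <<'E'
from h import *
o=get_obs(); print({k:np.round(v,3) for k,v in o.items()})
for n in ("scene","side"):
    p,d=snapshot(n); cv2.imwrite(f"pics/{n}0.png",p); np.save(f"{n}0.npy",d)
    c=get_calibration(n); print(n,np.round(-np.array(c["R"]).T@c["t"],3),(d>0).mean())
print(get_calibration("wrist"))
print([k for k in globals() if 'hold' in k], globals().get('hold_point_z'))
E
```

```text
{'clock': np.float64(0.0), 'joint_positions': array([-0.077,  0.6  , -0.003,  1.6  ,  0.002,  0.943, -0.08 ]), 'qvel': array([ 0.001,  0.001, -0.   , -0.   , -0.001,  0.002,  0.001]), 'joint_efforts': array([-1.0000e-03, -7.7644e+01,  1.5650e+00, -2.5800e+01,  1.2000e-02,
        9.0000e-03,  0.0000e+00]), 'tcp_pos': array([ 0.725, -0.   ,  0.23 ]), 'tcp_rot': array([-0.   ,  0.707,  0.707, -0.001]), 'ft_force': array([0.116, 0.309, 0.457]), 'wrist_torque': array([ 0.065, -0.009, -0.003]), 'grasp_force': np.float64(0.0), 'width': np.float64(0.085)}
scene [ 1.178 -0.09   1.015] 0.9960384114583334
side [ 0.075 -0.711  0.564] 0.9960970052083333
{'mtx': array([[383.03732449,   0.        , 317.01384694],
       [  0.        , 383.03732449, 239.76179365],
       [  0.        ,   0.        ,   1.        ]]), 'T_tool_cam': array([[ 4.90689718e-04, -9.58003696e-01, -2.86755432e-01,
         7.18749312e-02],
       [ 9.99998491e-01, -7.73694161e-06,  1.73702375e-03,
        -3.68183060e-04],
       [-1.66629379e-03, -2.86755851e-01,  9.58002247e-01,
        -1.42723498e-01],
       [ 0.00000000e+00,  0.00000000e+00,  0.00000000e+00,
         1.00000000e+00]])}
['hold_point_z'] 0.0187
```

View pics/scene0.png

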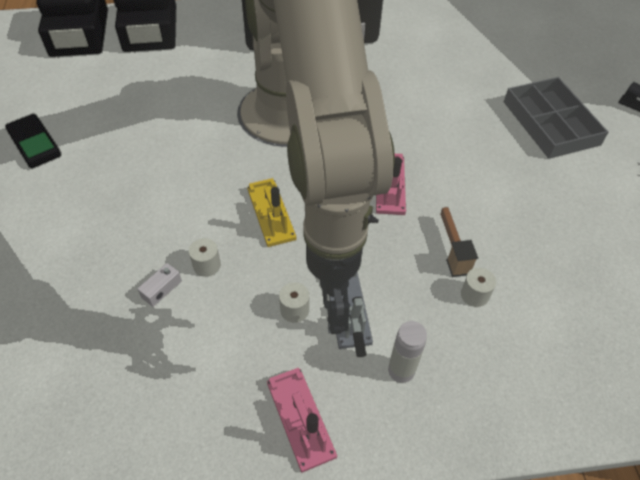

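View pics/side0.png

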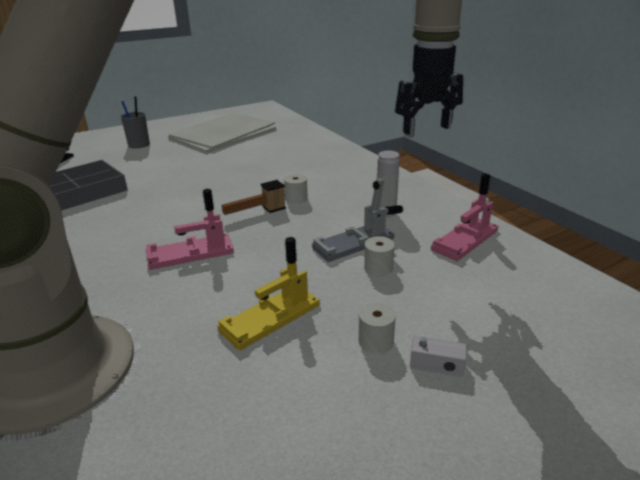

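Candidates for the fixture in the scene view are yellow (272,210), pink (395,185), pink (300,420) and grey (347,315). Grey fits the description, and its clamp is standing open. The block is at (158,285) in the scene view and (438,355) in the side view. The mallet head is at (460,255), with a roll right beside it at (478,287). I'll confirm with one enlarged crop and measure from depth.

Run:
```python
from h import *
im=cv2.imread("pics/side0.png")
c=cv2.resize(im[160:390,290:490],None,fx=2.6,fy=2.6,interpolation=cv2.INTER_CUBIC); cv2.imwrite("pics/crop1.png",c)
for n in ("scene","side"):
    d=np.load(n+"0.npy"); P=pts(n,d); np.save(n+"P.npy",P)
    im=cv2.imread(f"pics/{n}0.png"); hsv=cv2.cvtColor(im,cv2.COLOR_BGR2HSV)
    m=((P[...,2]>0.008)&(P[...,2]<0.2)&(P[...,0]>0.3)&(P[...,0]<1.1)&(abs(P[...,1])<.6)&(d>0)).astype(np.uint8)
    k,l,s,ce=cv2.connectedComponentsWithStats(m)
    print(n)
    for i in range(1,k):
        if s[i,4]<60: continue
        q=P[l==i]; col=np.median(im[l==i],0)
        zt=np.percentile(q[:,2],97); top=q[q[:,2]>zt-0.006]
        (cx,cy),(w,h),a=cv2.minAreaRect((top[:,:2]*1000).astype(np.float32))
        print(np.round(ce[i]),s[i,4],col,"z",round(zt,3),"rect",np.round([cx,cy,w,h,a],0),"med",np.round(np.median(top[:,:2],0),3))
```

```text
scene
[393. 193.] 920 [ 94.  82. 128.] z 0.139 rect [336. 203.  15.  21.  76.] med [0.338 0.201]
[274. 217.] 1561 [ 49. 120. 137.] z 0.138 rect [388. -58.  16.  19.  84.] med [ 0.389 -0.058]
[467. 264.] 2162 [ 91.  99. 102.] z 0.067 rect [560. 315. 125.  49.  13.] med [0.527 0.308]
[205. 256.] 920 [144.5 156.  155. ] z 0.06 rect [ 457. -212.   57.   57.   57.] med [ 0.458 -0.212]
[159. 283.] 957 [155. 155. 158.] z 0.041 rect [ 505. -304.   38.   81.   45.] med [ 0.506 -0.304]
[356. 320.] 1501 [101. 101.  98.] z 0.135 rect [658.  63.  20.  17.   6.] med [0.659 0.062]
[294. 301.] 991 [153. 165. 164.] z 0.061 rect [585. -43.  57.  58.  58.] med [ 0.586 -0.043]
[407. 350.] 1647 [115. 119. 120.] z 0.152 rect [739. 139.  45.  46.  38.] med [0.74  0.138]
[301. 419.] 3740 [122. 101. 169.] z 0.135 rect [858. -43.  19.  17.  50.] med [ 0.859 -0.043]
side
[371. 221.] 4145 [81. 84. 82.] z 0.148 rect [739. 136.  46.  45.  66.] med [0.735 0.133]
[469. 225.] 2083 [67. 53. 93.] z 0.127 rect [856. -45.  20.  18.  32.] med [ 0.853 -0.048]
[271. 195.] 1631 [40. 57. 71.] z 0.064 rect [559. 311. 120.  52.   6.] med [0.525 0.303]
[211. 229.] 1263 [66. 52. 91.] z 0.134 rect [333. 199.  17.  21.  41.] med [0.333 0.195]
[282. 295.] 2937 [23. 83. 96.] z 0.13 rect [387. -61.  17.  19.  37.] med [ 0.385 -0.065]
[376. 326.] 1504 [85. 90. 89.] z 0.057 rect [ 456. -214.   58.   55.   53.] med [ 0.455 -0.217]
[438. 354.] 1596 [106. 103. 103.] z 0.037 rect [ 505. -306.   39.   80.   44.] med [ 0.504 -0.307]
```

View pics/crop1.png

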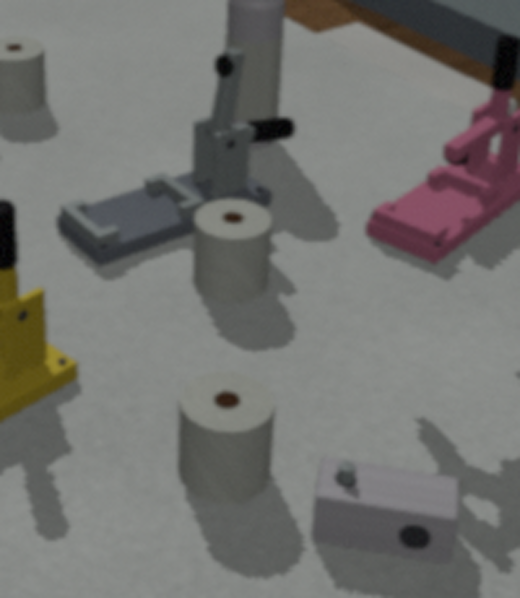

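The crop confirms the grey fixture with its clamp arm upright and the handle lying back, so it is open. The block's pin is at its left end in the side view, crop (345,470). Next I need the directions.

Run:
```python
from h import *
rect=lambda q: np.round(cv2.minAreaRect((q[:,:2]*1000).astype(np.float32))[0:3],0) if 0 else cv2.boxPoints(cv2.minAreaRect((q[:,:2]*1000).astype(np.float32))).round()
P=np.load("scenep.npy") if 0 else np.load("sceneP.npy"); S=np.load("sideP.npy")
im=cv2.imread("pics/scene0.png").astype(int); hs=cv2.cvtColor(im.astype(np.uint8),cv2.COLOR_BGR2HSV)
print(P[285,158],P[340,200][2])
near=lambda P,c,r: (np.hypot(P[...,0]-c[0],P[...,1]-c[1])<r)
# fixture plate
for n,Q in (("scene",P),("side",S)):
    g=near(Q,(.62,.04),.16)&~near(Q,(.586,-.043),.035)&~near(Q,(.739,.137),.034)
    off=.003 if n=="scene" else 0
    m=g&(Q[...,2]>.011+off)&(Q[...,2]<.018+off); print(n,"plate",m.sum(),rect(Q[m]).tolist())
    for lo,hi in ((.021,.029),(.069,.2)):
        m=g&(Q[...,2]>lo+off)&(Q[...,2]<hi+off); print(lo,m.sum(),rect(Q[m]).tolist(),np.median(Q[m],0).round(3))
    # block
    g=near(Q,(.505,-.304),.055); m=g&(Q[...,2]>.031+off)&(Q[...,2]<.040+off); print("blk",rect(Q[m]).tolist()); m=g&(Q[...,2]>.042+off); print("pin",m.sum(),Q[m].round(3).tolist()[:6])
    m=near(Q,(.55,.3),.15)&(Q[...,2]>.059+off)&(Q[...,2]<.072)
    k,l,s,c=cv2.connectedComponentsWithStats(m.astype(np.uint8)); 
    for i in range(1,k):
        if s[i,4]>20: print("head",s[i],rect(Q[l==i]).tolist())
    m=near(Q,(.55,.3),.18)&(Q[...,2]>.038+off)&(Q[...,2]<.049+off); print("hndl",m.sum(),rect(Q[m]).tolist())
```

```text
[ 0.51637777 -0.30458331  0.03405645] -0.00048612461149601875
scene plate 687 [[509.0, 70.0], [735.0, -76.0], [797.0, 19.0], [570.0, 165.0]]
0.021 106 [[529.0, 88.0], [728.0, -78.0], [779.0, -17.0], [581.0, 150.0]] [ 0.726 -0.052  0.026]
0.069 247 [[636.0, 79.0], [636.0, 50.0], [669.0, 50.0], [669.0, 79.0]] [0.658 0.062 0.114]
blk [[463.0, -289.0], [520.0, -347.0], [547.0, -320.0], [491.0, -262.0]]
pin 15 [[0.484, -0.289, 0.047], [0.486, -0.287, 0.05], [0.484, -0.283, 0.047], [0.487, -0.291, 0.048], [0.488, -0.289, 0.049], [0.487, -0.287, 0.047]]
head [452 239  27  22 378] [[500.0, 329.0], [501.0, 285.0], [550.0, 286.0], [548.0, 330.0]]
hndl 449 [[393.0, 312.0], [398.0, 267.0], [627.0, 297.0], [621.0, 342.0]]
side plate 931 [[484.0, 39.0], [736.0, -84.0], [787.0, 20.0], [535.0, 144.0]]
0.021 328 [[489.0, 40.0], [728.0, -80.0], [774.0, 12.0], [534.0, 131.0]] [0.606 0.046 0.024]
0.069 339 [[631.0, 81.0], [631.0, 43.0], [668.0, 43.0], [668.0, 81.0]] [0.65  0.056 0.098]
blk [[464.0, -291.0], [519.0, -348.0], [547.0, -321.0], [492.0, -263.0]]
pin 35 [[0.49, -0.285, 0.046], [0.493, -0.284, 0.044], [0.487, -0.284, 0.045], [0.488, -0.286, 0.046], [0.49, -0.286, 0.045], [0.491, -0.286, 0.045]]
head [260 179  25  12 180] [[499.0, 331.0], [500.0, 283.0], [548.0, 283.0], [548.0, 331.0]]
hndl 389 [[393.0, 315.0], [396.0, 273.0], [617.0, 291.0], [613.0, 333.0]]
```

Run:
```python
from h import *
im=cv2.imread("pics/scene0.png"); a=cv2.resize(im[255:310,130:220],None,fx=5,fy=5,interpolation=cv2.INTER_CUBIC)
b=cv2.resize(im[200:310,430:500],None,fx=5,fy=5,interpolation=cv2.INTER_CUBIC)
c=np.zeros((550,800,3),np.uint8); c[:275,:450]=a; c[:550,450:800]=b
cv2.imwrite("pics/crop2.png",c)
```

```text
(no output)
```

View pics/crop2.png

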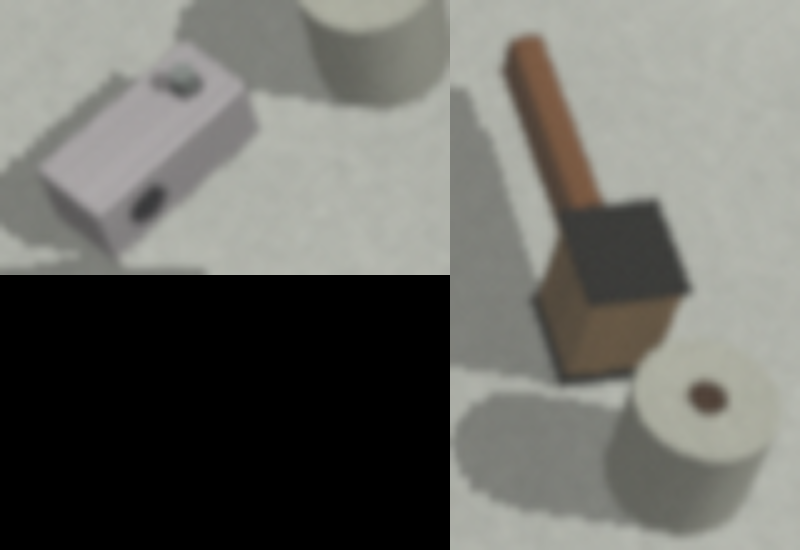

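The block is at (0.505,-0.305). Its pin sits at the end nearer the base, so block x points at -45° in the world frame. The mallet head is at about (0.525,0.308) with its handle towards -x. Next, a wrist view for the fixture.

Run:
```python
from h import *
o=get_obs(); p,d=snapshot("wrist"); cv2.imwrite("pics/w0.png",p); P=pts("wrist",d,o); np.save("w0P.npy",P)
g=(d>0)&(np.hypot(P[...,0]-.62,P[...,1]-.04)<.16)
hs=cv2.cvtColor(p,cv2.COLOR_BGR2HSV)
for nm,lo,hi in (("plate",.010,.019),("stops",.021,.029),("cheek",.069,.078),("hi",.1,.15)):
    m=(g&(P[...,2]>lo)&(P[...,2]<hi)).astype(np.uint8)
    k,l,s,c=cv2.connectedComponentsWithStats(m)
    for i in range(1,k):
        if s[i,4]>60:
            (c0,wh,a)=cv2.minAreaRect((P[l==i][:,:2]*1000).astype(np.float32)); print(nm,s[i],np.round(c0),np.round(wh),round(a,1),np.median(p[l==i],0))
```

```text
plate [  76  100  198   77 9612] [597.  60.] [172.  66.] 0.9 [94. 90. 85.]
plate [163 220  45  48 198] [601. -34.] [22. 56.] 38.4 [101. 108. 106.]
plate [311 240  43  42 513] [743. -58.] [44. 32.] 15.3 [105.  86. 141.]
stops [  72  107   37   67 1023] [523.  58.] [21. 57.] 0.8 [112. 115. 109.]
stops [166 106  31  67 964] [605.  59.] [21. 57.] 1.1 [114. 117. 110.]
stops [158 223  47  45 198] [601. -33.] [20. 55.] 41.5 [ 99.5 107.  104. ]
stops [314 254  22  31 319] [734. -62.] [20. 26.] 13.7 [108.  89. 145.]
cheek [307  44  34  25  66] [728. 117.] [ 4. 28.] 56.4 [67. 72. 70.]
cheek [198 118  46   9 366] [652.  74.] [34.  6.] 0.0 [113. 116. 110.]
cheek [201 155  45   9 323] [652.  47.] [ 6. 34.] 90.0 [85. 87. 82.]
hi [ 301    0   80   63 2528] [737. 123.] [23. 45.] 84.0 [82. 83. 83.]
hi [360   7  15  12  62] [751. 128.] [5. 7.] 67.9 [140. 139. 140.]
hi [195 130  34  29 835] [659.  61.] [19. 17.] 2.5 [101. 104.  98.]
```

View pics/w0.png

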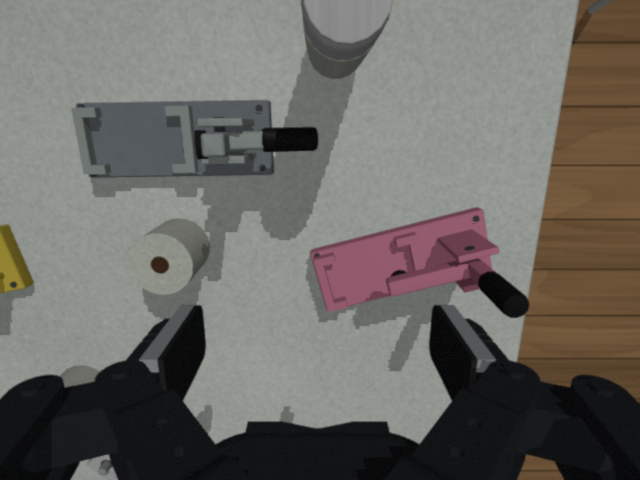

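The grey fixture is in the wrist view at (75–272, 100–177). Its nest centre works out to about (0.564, 0.059) with yaw about +0.016. The plate measures 172×66, which matches the given size. I'll move over the block.

Call:
carry_out(increments=[[[-38, -27.5, 0], [0, 0, 0], 1], [[-38, -27.5, 0], [0, 0, 0], 1], [[-38, -27.5, 0], [0, 0, 0], 1], [[-38, -27.5, 0], [0, 0, 0], 1], [[-38, -27.5, 0], [0, 0, 0], 1], [[-38, -27.5, 0], [0, 0, 0], 1], [[-38, -27.5, 0], [0, 0, 0], 1], [[-38, -27.5, 0], [0, 0, 0], 1], [[0, 0, 0], [0, 0, -0.147], 1], [[0, 0, 0], [0, 0, -0.147], 1], [[0, 0, 0], [0, 0, -0.147], 1], [[0, 0, 0], [0, 0, -0.147], 1]], force=60)

```text
clock: 1.35
tcp_pos: [0.5048, -0.3041, 0.2312]
tcp_rot: [-0.0, 0.469, 0.883, -0.0]
ft_force: [0.4, 0.6, 0.1]
width: 0.0856
grasp_force: 0.0
```

Call:
carry_out(increments=[[[0, 0, 0], [0, 0, -0.147], 1], [[0, 0, 20], [0, 0, -0.05], 1], [[0, 0, 0], [0, 0, 0], 1]])

```text
clock: 1.65
tcp_pos: [0.5036, -0.3037, 0.2094]
tcp_rot: [-0.002, 0.383, 0.924, 0.0]
ft_force: [-0.7, 0.7, -0.1]
width: 0.0854
grasp_force: 0.0
```

```bash
cat >> h.py <<'E'
def yaw(o): R=R_(o["tcp_rot"]); return np.arctan2(R[1,1],R[0,1])   # angle of tool y in the world
def go(o,xyz,yw):
    R=R_(o["tcp_rot"]); y=yaw(o)
    print("tcp",np.round(o["tcp_pos"],4),"yaw",round(y,4),"tilt",np.round(R[:,2],3),"| shift mm",np.round(R.T@(np.array(xyz)-o["tcp_pos"])*1000,1),"turn z",round(-((yw-y+np.pi)%(2*np.pi)-np.pi),4))
E
python3 - <<'E'
from h import *
o=get_obs(); p,d=snapshot("wrist"); cv2.imwrite("pics/w1.png",p); P=pts("wrist",d,o)
g=(d>0)&(np.hypot(P[...,0]-.505,P[...,1]+.305)<.07)
m=g&(P[...,2]>.030)&(P[...,2]<.039)
r=cv2.minAreaRect((P[m][:,:2]*1000).astype(np.float32)); print(r,P[m].mean(0))
m=g&(P[...,2]>.043)&(P[...,2]<.055); print("pin",m.sum(),np.median(P[m],0),P[m][:,2].max())
c=r[0]; go(o,[c[0]/1000,c[1]/1000,.0],np.pi/4)
E
```

```text
((506.49798583984375, -306.5997314453125), (35.799007415771484, 80.21918487548828), 44.1812629699707) [ 0.50542583 -0.30582018  0.03602335]
pin 116 [ 0.48923908 -0.28934617  0.04631988] 0.04799613364256253
tcp [ 0.5036 -0.3037  0.2094] yaw 0.7853 tilt [-0.003  0.002 -1.   ] | shift mm [-4.800e+00  2.000e-01  2.094e+02] turn z -0.0001
```

Call:
carry_out(increments=[[[-4, 0, 40], [0, 0, 0.014], 1], [[0, 0, 45], [0, 0, 0], 1], [[0, 0, 45], [0, 0, 0], 1], [[0, 0, 35], [0, 0, 0], 1], [[0, 0, 22], [0, 0, 0], 1], [[0, 0, 12], [0, 0, 0], 1], [[0, 0, 0], [0, 0, 0], 0], [[0, 0, 0], [0, 0, 0], 0], [[0, 0, 0], [0, 0, 0], 0], [[0, 0, 0], [0, 0, 0], 0], [[0, 0, 0], [0, 0, 0], 0], [[0, 0, 0], [0, 0, 0], 0]])

```text
clock: 2.9
tcp_pos: [0.5087, -0.3074, 0.014]
tcp_rot: [0.001, 0.389, 0.921, -0.0]
ft_force: [-1.1, 0.3, 6.1]
width: 0.035
grasp_force: 60.9
```

Call:
carry_out(increments=[[[0, 0, 0], [0, 0, 0], 0], [[0, 0, -20], [0, 0, 0], 0], [[0, 0, -40], [0, 0, 0], 0], [[0, 0, -45], [0, 0, 0], 0], [[0, 0, -45], [0, 0, 0], 0], [[0, 0, 0], [0, 0, 0], 0]])

```text
clock: 3.5
tcp_pos: [0.5104, -0.3084, 0.1689]
tcp_rot: [0.005, 0.39, 0.921, -0.001]
ft_force: [1.5, -0.2, -2.9]
width: 0.0348
grasp_force: 60.8
```

Run:
```python
from h import *
o=get_obs(); p,d=snapshot("wrist"); cv2.imwrite("pics/w2.png",p); P=pts("wrist",d,o); np.save("w2P.npy",P)
T=(P-o["tcp_pos"])@R_(o["tcp_rot"])  # tool frame
print(o["tcp_pos"],o["width"],o["grasp_force"],o["ft_force"],yaw(o))
m=(d>0)&(abs(T[...,1])<.03)&(abs(T[...,0])<.07)&(T[...,2]<.02)&(T[...,2]>-.05)
z=np.histogram(T[m][:,2],bins=14); print(z)
```

```text
[ 0.51041605 -0.30840426  0.16894622] 0.03482833291510117 60.78234314918518 [ 1.52750357 -0.15653434 -2.87010569] 0.770131214719945
(array([  869,   595,  1262,  1176,   930,  4466, 15841,   630,   535,
         371,   245,   211,   186,   128]), array([-0.049985  , -0.04542308, -0.04086115, -0.03629923, -0.0317373 ,
       -0.02717538, -0.02261345, -0.01805153, -0.0134896 , -0.00892768,
       -0.00436575,  0.00019617,  0.00475809,  0.00932002,  0.01388194]))
```

View pics/w2.png

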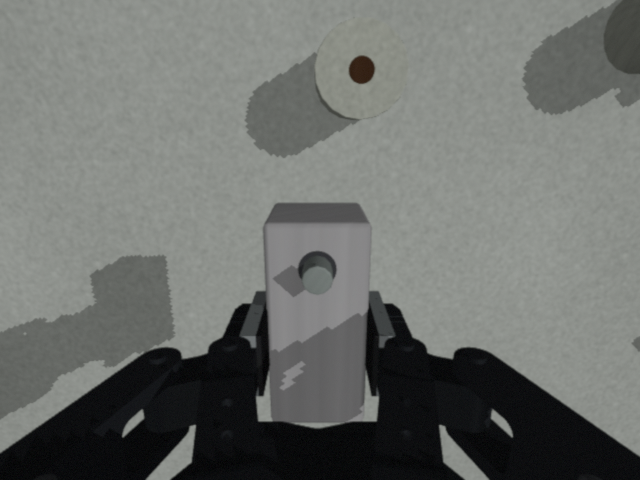

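The block is held with the pin towards tool +x, at pixel (317,272). I'll measure where the block sits in the tool.

Run:
```python
from h import *
o=get_obs(); P=np.load("w2P.npy"); T=(P-o["tcp_pos"])@R_(o["tcp_rot"])
m=(abs(T[...,1])<.016)&(abs(T[...,0])<.07)&(T[...,2]<-.015)&(T[...,2]>-.030); q=T[m]
print("x",np.percentile(q[:,0],[.5,1,99,99.8]),"z",np.median(q[:,2]))
A=np.c_[q[:,0],q[:,1],np.ones(len(q))]; print("plane",np.linalg.lstsq(A,q[:,2],rcond=None)[0])
m=(abs(T[...,1])<.02)&(T[...,0]>0)&(T[...,0]<.07)&(T[...,2]<-.031)&(T[...,2]>-.045); print("pin",np.median(T[m],0),m.sum())
# long edges
m=(abs(T[...,1])<.024)&(abs(T[...,0]-.02)<.015)&(T[...,2]<-.015)&(T[...,2]>-.030); print("y",np.percentile(T[m][:,1],[1,99]))
go(o,[.564,.059,.1689],np.pi/2+.016)
```

```text
x [-0.03726276 -0.03662438  0.04094872  0.04109357] z -0.024923949278360717
plane [ 0.01347024 -0.00138462 -0.02484876]
pin [ 9.48569330e-03 -5.27150587e-05 -3.56422033e-02] 1795
y [-0.02252341  0.02233863]
tcp [ 0.5092 -0.3079  0.1661] yaw 0.7702 tilt [ 0.006 -0.003 -1.   ] | shift mm [225.1 294.8  -3.7] turn z -0.8166
```

Call:
carry_out(increments=[[[28, 37, 0], [0, 0, 0], 0], [[28, 37, 0], [0, 0, 0], 0], [[28, 37, 0], [0, 0, 0], 0], [[28, 37, 0], [0, 0, 0], 0], [[28, 37, 0], [0, 0, 0], 0], [[28, 37, 0], [0, 0, 0], 0], [[28, 37, 0], [0, 0, 0], 0], [[28, 37, 0], [0, 0, 0], 0], [[0, 0, 0], [0, 0, -0.14], 0], [[0, 0, 0], [0, 0, -0.14], 0], [[0, 0, 0], [0, 0, -0.14], 0], [[0, 0, 0], [0, 0, -0.14], 0]])

```text
clock: 4.75
tcp_pos: [0.563, 0.0601, 0.1611]
tcp_rot: [-0.001, 0.116, 0.993, -0.0]
ft_force: [-0.6, 0.4, -3.1]
width: 0.0347
grasp_force: 60.8
```

Call:
carry_out(increments=[[[0, 0, 0], [0, 0, -0.14], 0], [[0, 0, 40], [0, 0, -0.116], 0], [[0, 0, 40], [0, 0, 0], 0], [[0, 0, 0], [0, 0, 0], 0], [[0, 0, 0], [0, 0, 0], 0]])

```text
clock: 5.25
tcp_pos: [0.5631, 0.0601, 0.0817]
tcp_rot: [-0.001, -0.008, 1.0, -0.0]
ft_force: [0.2, -0.3, -2.7]
width: 0.0346
grasp_force: 61.3
```

Run:
```python
from h import *
o=get_obs(); p,d=snapshot("wrist"); cv2.imwrite("pics/w3.png",p); P=pts("wrist",d,o); np.save("w3P.npy",P)
go(o,[.565,.059,.026],np.pi/2+.016)
def seg(lo,hi,c,r,nm):
    m=((d>0)&(P[...,2]>lo)&(P[...,2]<hi)&(np.hypot(P[...,0]-c[0],P[...,1]-c[1])<r)).astype(np.uint8)
    k,l,s,_=cv2.connectedComponentsWithStats(m)
    for i in range(1,k):
        if s[i,4]>80: print(nm,s[i],[np.round(t,1) for t in cv2.minAreaRect((P[l==i][:,:2]*1000).astype(np.float32))])
seg(.021,.030,(.564,.059),.09,"stops"); seg(.010,.0195,(.564,.059),.15,"plate")
m=(d>0)&(abs(P[...,0]-.55)<.06)&(abs(P[...,1]-.06)<.016)&(P[...,2]>o["tcp_pos"][2]+.018)&(P[...,2]<o["tcp_pos"][2]+.03)
print("blk x", np.percentile(P[m][:,0],[.5,99]),P[m][:,2].mean())
```

```text
tcp [0.5631 0.0601 0.0817] yaw 1.587 tilt [-0.003 -0.    -1.   ] | shift mm [-2.1 -1.1 55.7] turn z 0.0002
stops [ 263  170  110   39 2451] [array([522.4,  58.5]), array([20. , 57.3]), np.float64(0.9)]
stops [151 254  36  72 501] [array([579.6, -21.2]), array([42.4,  9.5]), np.float64(14.3)]
plate [ 257  163  121  128 1836] [array([547.,  59.]), array([74.3, 66.5]), np.float64(1.0)]
plate [ 280  187   76   15 1132] [array([526.3,  58.6]), array([ 8.3, 41.2]), np.float64(0.9)]
plate [110 242  83  74 714] [array([573.3, -31.9]), array([56.2, 22.4]), np.float64(43.4)]
plate [267 369   6  52 156] [array([659.1,  29.4]), array([42.4,  3.1]), np.float64(0.5)]
plate [363 369   6  52 136] [array([657.3,  92.7]), array([ 2.8, 39.5]), np.float64(90.0)]
plate [300 422  36   3 104] [array([679.7,  61.3]), array([23.4,  3.8]), np.float64(89.3)]
blk x [0.52013933 0.59770526] 0.10391328788123609
```

View pics/w3.png

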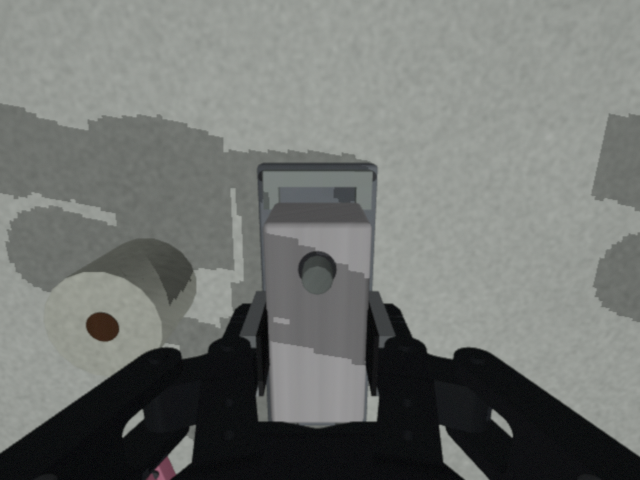

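The block hovers over the nest with its pin at the end away from the clamp. In the same view it is about 2.7 mm too far towards the robot, so I'll correct that and lower it.

Call:
carry_out(increments=[[[-2.7, -0.6, 15], [0, 0, 0], 0], [[0, 0, 15], [0, 0, 0], 0], [[0, 0, 8], [0, 0, 0], 0], [[0, 0, 5], [0, 0, 0], 0], [[0, 0, 4], [0, 0, 0], 0], [[0, 0, 3], [0, 0, 0], 0], [[0, 0, 3], [0, 0, 0], 0], [[0, 0, 2], [0, 0, 0], 0], [[0, 0, 0], [0, 0, 0], 0]])

```text
clock: 6.2
tcp_pos: [0.567, 0.0596, 0.029]
tcp_rot: [0.001, -0.008, 1.0, -0.0]
ft_force: [-4.8, 0.3, 17.2]
width: 0.0349
grasp_force: 63.9
```

Run:
```python
from h import *
o=get_obs(); print(o["ft_force"],o["width"]); go(o,[.5657,.0593,.026],np.pi/2+.016)
p,d=snapshot("wrist"); P=pts("wrist",d,o)
m=(d>0)&(abs(P[...,0]-.55)<.06)&(abs(P[...,1]-.06)<.016)&(P[...,2]>.045)&(P[...,2]<.058)
q=P[m];print("blk x", np.percentile(q[:,0],[.5,99]),np.median(q[:,2]),np.linalg.lstsq(np.c_[q[:,:2],np.ones(len(q))],q[:,2],rcond=None)[0])
```

```text
[-4.84163598  0.30644503 17.16856002] 0.03494911528680503
tcp [0.567  0.0596 0.029 ] yaw 1.5871 tilt [ 0.002 -0.001 -1.   ] | shift mm [ 1.3 -0.3  3. ] turn z 0.0003
blk x [0.52381145 0.60180187] 0.05117999289185176 [ 0.00494707 -0.00292079  0.04855934]
```

The block is seated with its top at 51 mm, level. I'll release it, lift, and go behind the clamp arm.

Call:
carry_out(increments=[[[0, 0, 0], [0, 0, 0], 0.7], [[0, 0, 0], [0, 0, 0], 0.7], [[0, 0, 0], [0, 0, 0], 0.7], [[0, 0, 0], [0, 0, 0], 0.7], [[0, 0, -30], [0, 0, 0], 0.7], [[0, 0, -45], [0, 0, 0], 0.7], [[0, 0, -45], [0, 0, 0], 0.7], [[0, 0, -20], [0, 0, 0], 0.7]])

```text
clock: 7.05
tcp_pos: [0.5679, 0.0599, 0.1708]
tcp_rot: [0.002, -0.008, 1.0, 0.0]
ft_force: [1.1, -0.3, -0.2]
width: 0.0597
grasp_force: 0.0
```

Run:
```python
from h import *
o=get_obs(); p,d=snapshot("wrist"); P=pts("wrist",d,o)
def rec(q): return [np.round(t,1) for t in cv2.minAreaRect((q[:,:2]*1000).astype(np.float32))]
n=(d>0)&(np.hypot(P[...,0]-.564,P[...,1]-.059)<.06)
m=n&(P[...,2]>.046)&(P[...,2]<.055); print("blk",rec(P[m]),np.median(P[m][:,2]))
m=n&(P[...,2]>.057)&(P[...,2]<.07); print("pin",np.median(P[m],0),m.sum())
m=n&(P[...,2]>.02)&(P[...,2]<.030)&(P[...,0]<.545); print("stop",rec(P[m]))
m=(d>0)&(np.hypot(P[...,0]-.66,P[...,1]-.06)<.04)&(P[...,2]>.09); print("arm",rec(P[m]) if m.sum()>9 else 0,P[m][:,2].max() if m.sum() else 0)
go(o,[.692,.0612,.168],np.pi/2+.016)
```

```text
blk [array([563.7,  58.8]), array([79.3, 36. ]), np.float64(1.1)] 0.05111422974769435
pin [0.53980598 0.0584019  0.06130718] 177
stop [array([522.4,  58.6]), array([19.7, 57.1]), np.float64(0.9)]
arm [array([652.2,  60.6]), array([14. , 17.2]), np.float64(1.5)] 0.1383117146595596
tcp [0.5679 0.0599 0.1708] yaw 1.5869 tilt [ 0.004  0.001 -1.   ] | shift mm [-124.1   -0.7    3.3] turn z 0.0001
```

The block is correctly seated and square. Next, close the fingers behind the arm and sweep it shut.

Call:
carry_out(increments=[[[-42, 0, 0], [0, 0, 0], 0], [[-42, 0, 0], [0, 0, 0], 0], [[-42, 0, 0], [0, 0, 0], 0], [[0, 0, 0], [0, 0, 0], 0], [[0, 0, 20], [0, 0, 0], 0], [[0, 0, 20], [0, 0, 0], 0], [[0, 0, 20], [0, 0, 0], 0], [[0, 0, 0], [0, 0, 0], 0]])

```text
clock: 7.9
tcp_pos: [0.6905, 0.0611, 0.1041]
tcp_rot: [-0.003, -0.008, 1.0, -0.0]
ft_force: [-0.1, -0.4, 0.3]
width: -0.0002
grasp_force: 0.0
```

Call:
carry_out(increments=[[[10, 0, 0], [0, 0, 0], 0], [[10, 0, 0], [0, 0, 0], 0], [[10, 0, 0], [0, 0, 0], 0], [[10, 0, 0], [0, 0, 0], 0], [[10, 0, 0], [0, 0, 0], 0], [[10, 0, 2], [0, 0, 0], 0], [[9, 0, 6], [0, 0, 0], 0], [[8, 0, 8], [0, 0, 0], 0], [[0, 0, 0], [0, 0, 0], 0], [[0, 0, 0], [0, 0, 0], 0]])

```text
clock: 8.9
tcp_pos: [0.6152, 0.0603, 0.0907]
tcp_rot: [-0.001, -0.008, 1.0, -0.0]
ft_force: [0.4, -0.9, 0.2]
width: 0.0002
grasp_force: 0.0
```

Run:
```python
from h import *
o=get_obs(); print(o["tcp_pos"],o["ft_force"]); p,d=snapshot("side"); cv2.imwrite("pics/s4.png",cv2.resize(p[130:290,290:490],None,fx=3,fy=3))
```

```text
[0.6152493  0.06029356 0.09065716] [ 0.37230797 -0.93505042  0.20456287]
```

View pics/s4.png

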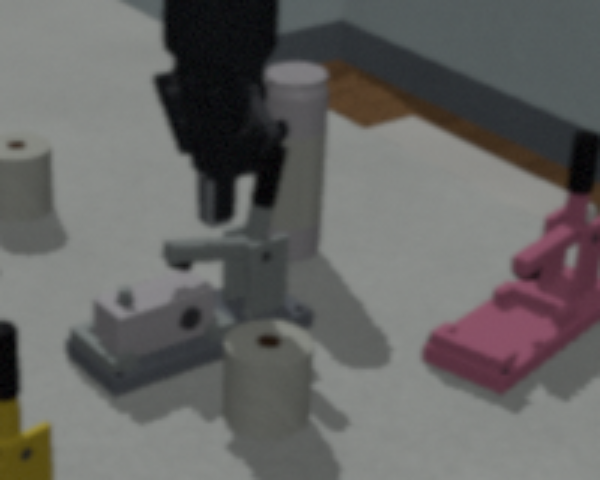

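The arm is close to level but may still be dropping. I'll lift away and measure it.

Call:
carry_out(increments=[[[0, 0, -30], [0, 0, 0], 0], [[0, 0, -40], [0, 0, 0], 0], [[25, 0, -40], [0, 0, 0], 0], [[40, 0, 0], [0, 0, 0], 0.5], [[0, 0, 0], [0, 0, 0], 0.5], [[0, 0, 0], [0, 0, 0], 0.5]])

```text
clock: 9.55
tcp_pos: [0.5508, 0.0591, 0.2019]
tcp_rot: [0.0, -0.008, 1.0, -0.0]
ft_force: [0.2, -0.5, 1.3]
width: 0.0421
grasp_force: 0.0
```

Run:
```python
from h import *
o=get_obs(); p,d=snapshot("wrist"); P=pts("wrist",d,o); p2,d2=snapshot("side"); Q=pts("side",d2)
for n,X,dd in (("wrist",P,d),("side",Q,d2)):
    m=(dd>0)&(abs(X[...,0]-.61)<.04)&(abs(X[...,1]-.06)<.005)&(X[...,2]>.054)
    q=X[m]
    for x0 in (.575,.585,.6,.615,.63):
        t=q[abs(q[:,0]-x0)<.005]; print(n,x0,len(t),t[:,2].max().round(4) if len(t) else None)
    m=(dd>0)&(abs(X[...,0]-.65)<.05)&(abs(X[...,1]-.06)<.02)&(X[...,2]>.12)&(X[...,2]<.16); q=X[m]; print("handle end",q.mean(0).round(3) if len(q) else 0,len(q),q[:,2].max() if len(q) else 0)
# mallet
hs=cv2.cvtColor(p2,cv2.COLOR_BGR2HSV)
ps,ds=snapshot("scene"); S=pts("scene",ds); hs=cv2.cvtColor(ps,cv2.COLOR_BGR2HSV)
for n,X,im in (("scene",S,ps),("side",Q,p2)):
    h=cv2.cvtColor(im,cv2.COLOR_BGR2HSV); m=(h[...,0]<22)&(h[...,1]>70)&(X[...,2]>.035)&(X[...,2]<.052)&(np.hypot(X[...,0]-.43,X[...,1]-.3)<.08)
    c,wh,a=cv2.minAreaRect((X[m][:,:2]*1000).astype(np.float32)); print(n,"handle",c,wh,a,m.sum())
```

```text
wrist 0.575 179 0.0706
wrist 0.585 157 0.0707
wrist 0.6 148 0.0708
wrist 0.615 153 0.0707
wrist 0.63 141 0.0709
handle end [0.644 0.061 0.134] 997 0.1409570813972147
side 0.575 25 0.069
side 0.585 16 0.0699
side 0.6 21 0.0689
side 0.615 20 0.0694
side 0.63 21 0.0694
handle end [0.644 0.058 0.131] 91 0.139855382598271
scene handle (442.8304748535156, 303.94403076171875) (90.2328872680664, 14.721834182739258) 0.29535096883773804 247
side handle (451.28125, 296.7307434082031) (112.78779602050781, 33.52647399902344) 5.673671722412109 262
```

The clamp is shut, with its arm top level at 70 mm. On to the mallet.

Call:
carry_out(increments=[[[12, 41, 0], [0, 0, 0], 0.6], [[12, 41, 0], [0, 0, 0], 0.6], [[12, 41, 0], [0, 0, 0], 0.6], [[12, 41, 0], [0, 0, 0], 0.6], [[12, 41, 0], [0, 0, 0], 0.6], [[12, 41, 0], [0, 0, 0], 0.6], [[0, 0, 0], [0, 0, 0], 0.6], [[0, 0, 0], [0, 0, 0], 0.6]])

```text
clock: 10.5
tcp_pos: [0.4746, 0.3055, 0.2006]
tcp_rot: [-0.0, -0.009, 1.0, -0.0]
ft_force: [0.3, -0.7, 0.5]
width: 0.0511
grasp_force: 0.0
```

```bash
cat > mal.py <<'E'
from h import *
o=get_obs(); p,d=snapshot("wrist"); P=pts("wrist",d,o)
r=lambda m:[np.round(t,1) for t in cv2.minAreaRect((P[m][:,:2]*1000).astype(np.float32))]
n=(d>0)&(abs(P[...,1]-.305)<.06)
m=n&(P[...,2]>.059)&(P[...,2]<.07)&(abs(P[...,0]-.525)<.04)&(p.max(-1)<90); print("head",r(m),np.median(P[m][:,2]))
h=cv2.cvtColor(p,cv2.COLOR_BGR2HSV)
m=n&(P[...,2]>.040)&(P[...,2]<.048)&(P[...,0]<.5)&(h[...,1]>70); print("handle",r(m),np.median(P[m][:,2]),P[m][:,0].min())
q=P[m]; k=np.polyfit(q[:,0],q[:,1],1); print(k,np.polyval(k,.476))
go(o,[.476,np.polyval(k,.476),.0133],np.pi/2+np.arctan(k[0]))
m=(d>0)&(P[...,2]>.052)&(P[...,2]<.063)&(P[...,0]>.54); print("roll",r(m) if m.sum()>20 else 0)
E
python3 mal.py
```

```text
head [array([525.1, 305.5]), array([46.7, 41.4]), np.float64(1.7)] 0.0642570890275293
handle [array([447.6, 304. ]), array([105. ,  15.8]), np.float64(1.5)] 0.04396855187677655 0.39506527686363363
[0.02530584 0.29241347] 0.3044590476278537
tcp [0.4746 0.3055 0.2006] yaw 1.5896 tilt [-0.001 -0.    -1.   ] | shift mm [ -1.5  -1.1 187.3] turn z -0.0065
roll [array([637.7, 195.4]), array([306.4, 193.1]), np.float64(89.5)]
```

Call:
carry_out(increments=[[[-2, -1, 45], [0, 0, -0.006], 0.6], [[0, 0, 45], [0, 0, 0], 0.6], [[0, 0, 40], [0, 0, 0], 0.6], [[0, 0, 30], [0, 0, 0], 0.6], [[0, 0, 17], [0, 0, 0], 0.6], [[0, 0, 10], [0, 0, 0], 0.6], [[0, 0, 0], [0, 0, 0], 0], [[0, 0, 0], [0, 0, 0], 0], [[0, 0, 0], [0, 0, 0], 0], [[0, 0, 0], [0, 0, 0], 0], [[0, 0, 0], [0, 0, 0], 0]], force=120)

```text
clock: 11.65
tcp_pos: [0.4774, 0.3032, 0.0153]
tcp_rot: [0.001, -0.011, 1.0, 0.0]
ft_force: [0.2, -1.2, 7.4]
width: 0.0144
grasp_force: 117.4
```

Call:
carry_out(increments=[[[0, 0, 0], [0, 0, 0], 0], [[0, 0, 0], [0, 0, 0], 0], [[0, 0, -20], [0, 0, 0], 0], [[0, 0, -40], [0, 0, 0], 0], [[0, 0, -45], [0, 0, 0], 0], [[0, 0, -45], [0, 0, 0], 0], [[0, 0, 0], [0, 0, 0], 0]])

```text
clock: 12.35
tcp_pos: [0.4788, 0.3048, 0.1699]
tcp_rot: [0.004, -0.011, 1.0, 0.002]
ft_force: [1.3, 0.0, -2.7]
width: 0.0139
grasp_force: 117.4
```

```bash
cat > held.py <<'E'
from h import *
o=get_obs(); print(o["width"],o["grasp_force"],o["ft_force"]); 
p,d=snapshot("side"); X=pts("side",d); T=(X-o["tcp_pos"])@R_(o["tcp_rot"])
go(o,o["tcp_pos"],np.pi/2)
# mallet points in tool frame: head lies towards tool -x
m=(d>0)&(T[...,0]<-.015)&(T[...,0]>-.09)&(abs(T[...,1])<.035)&(T[...,2]>-.07)&(T[...,2]<.04)
q=T[m]; print("side head tool xyz 2/98%",np.percentile(q,[1,99],0).round(4).tolist(),m.sum())
p,d=snapshot("wrist"); P=pts("wrist",d,o); T=(P-o["tcp_pos"])@R_(o["tcp_rot"])
h=cv2.cvtColor(p,cv2.COLOR_BGR2HSV); m=(d>0)&(abs(T[...,1])<.007)&(T[...,0]>.03)&(T[...,0]<.1)&(abs(T[...,2]+.03)<.02)&(h[...,1]>60)
q=T[m]; print("handle slope z/x, y/x",np.polyfit(q[:,0],q[:,2],1),np.polyfit(q[:,0],q[:,1],1),"end",q[:,0].max())
E
python3 held.py
```

```text
0.01391336134352172 117.40342497825623 [ 1.26704115  0.02890967 -2.71496996]
tcp [0.4788 0.3048 0.1699] yaw 1.5926 tilt [ 0.007  0.005 -1.   ] | shift mm [0. 0. 0.] turn z 0.0218
side head tool xyz 2/98% [[-0.07, -0.0226, -0.0488], [-0.0169, 0.0188, 0.0149]] 713
handle slope z/x, y/x [ 0.00348136 -0.02880332] [-5.06677738e-03 -9.41093556e-05] end 0.08273965751109746
```

The mallet is held level. Its head centre is 47 mm towards tool -x and its face is about 15 mm below the TCP. Over to the pin.

Call:
carry_out(increments=[[[-2, -41, 0], [0, 0, 0], 0], [[-2, -41, 0], [0, 0, 0], 0], [[-2, -41, 0], [0, 0, 0], 0], [[-2, -41, 0], [0, 0, 0], 0], [[-2, -41, 0], [0, 0, 0], 0], [[-2, -41, 0], [0, 0, 0], 0], [[0, 0, 30], [0, 0, 0], 0], [[0, 0, 30], [0, 0, 0], 0], [[0, 0, 0], [0, 0, 0], 0], [[0, 0, 0], [0, 0, 0], 0]])

```text
clock: 13.45
tcp_pos: [0.4932, 0.0577, 0.1034]
tcp_rot: [-0.002, -0.012, 1.0, -0.0]
ft_force: [-0.3, -0.2, -1.9]
width: 0.0142
grasp_force: 117.3
```

```bash
cat > hp.py <<'E'
from h import *
o=get_obs(); go(o,[.4905,.0585,.036],np.pi/2+.02)
p,d=snapshot("side"); X=pts("side",d); z=o["tcp_pos"][2]
b=(d>0)&(X[...,0]>.50)&(X[...,0]<.567)&(abs(X[...,1]-.058)<.03)
m=b&(X[...,2]>z-.025)&(X[...,2]<z+.06); q=X[m]; print("head",np.percentile(q,[1,99],0).round(4).tolist(),m.sum())
cv2.imwrite("pics/s5.png",cv2.resize(p[110:290,250:450],None,fx=3,fy=3))
E
python3 hp.py
```

```text
tcp [0.4932 0.0577 0.1034] yaw 1.5941 tilt [-0.003 -0.    -1.   ] | shift mm [ 2.4  0.9 67.4] turn z 0.0033
head [[0.5086, 0.037, 0.0879], [0.5635, 0.0714, 0.1518]] 802
```

View pics/s5.png

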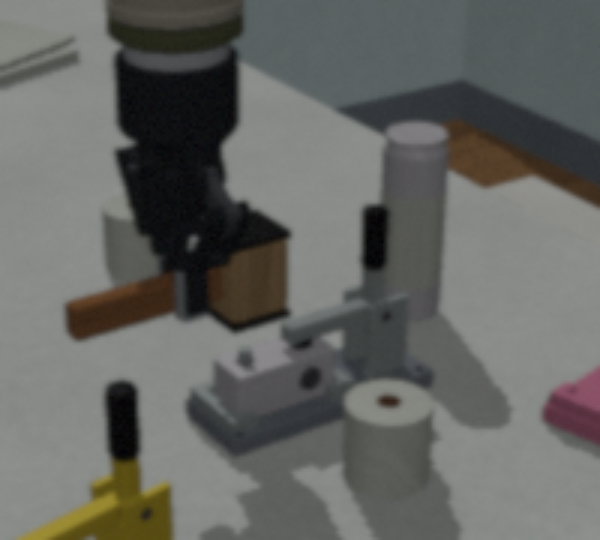

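The mallet head is over the pin, clear of the clamp arm. The face is 15.5 mm below the TCP, so flush is at a TCP height of about 0.0665. I'll wind up first.

Call:
carry_out(increments=[[[3, 1, -20], [0, 0, 0], 0], [[0, 0, -20], [0, 0, 0], 0], [[0, 0, 0], [0, 0, 0], 0], [[0, 0, 0], [0, 0, 0], 0]])

```text
clock: 13.9
tcp_pos: [0.4917, 0.0585, 0.1452]
tcp_rot: [0.001, -0.011, 1.0, 0.0]
ft_force: [-1.0, 0.3, -2.2]
width: 0.0144
grasp_force: 117.5
```

```bash
python3 -c "
from h import *
o=get_obs(); go(o,[.4905,.0585,.0655],np.pi/2+.02)"
```

```text
tcp [0.4917 0.0585 0.1452] yaw 1.5932 tilt [ 0.002  0.    -1.   ] | shift mm [ 1.4 -0.  79.7] turn z 0.0024
```

Call:
carry_out(increments=[[[0, 0, 38], [0, 0, 0], 0], [[0, 0, 42], [0, 0, 0], 0], [[0, 0, -30], [0, 0, 0], 0], [[0, 0, -45], [0, 0, 0], 0], [[0, 0, -35], [0, 0, 0], 0], [[40, 0, 0], [0, 0, 0], 0], [[0, 0, 0], [0, 0, 0], 0]])

```text
clock: 14.6
tcp_pos: [0.4465, 0.0565, 0.1743]
tcp_rot: [-0.002, -0.012, 1.0, -0.001]
ft_force: [0.0, 0.8, -2.7]
width: 0.0144
grasp_force: 129.1
```

```bash
cat > chk.py <<'E'
from h import *
o=get_obs(); go(o,o["tcp_pos"],np.pi/2+.02)
for n in ("side","scene"):
    p,d=snapshot(n); X=pts(n,d); b=(d>0)&(X[...,2]<.075)
    bm=b&(abs(X[...,0]-.545)<.012)&(abs(X[...,1]-.059)<.013)&(X[...,2]>.04); q=X[bm]
    c=np.hypot(q[:,0]-.540,q[:,1]-.0585)<.012
    print(n,"pin area max z",np.percentile(q[c][:,2],[50,97]).round(4),"block top",np.percentile(q[~c][:,2],[50,97]).round(4) if (~c).sum() else 0,len(q))
    m=(d>0)&(abs(X[...,0]-.6)<.02)&(abs(X[...,1]-.06)<.005)&(X[...,2]>.054)&(X[...,2]<.09); print("arm top",np.percentile(X[m][:,2],95).round(4) if m.sum() else 0)
    cv2.imwrite(f"pics/k_{n}.png",cv2.resize(p[190:270,300:400] if n=="side" else p[270:350,300:400],None,fx=5,fy=5))
E
python3 chk.py; python3 held.py
```

```text
tcp [0.4465 0.0565 0.1743] yaw 1.5939 tilt [-0.003 -0.002 -1.   ] | shift mm [0. 0. 0.] turn z 0.0031
side pin area max z [0.0504 0.052 ] block top [0.0501 0.0521] 70
arm top 0.0695
scene pin area max z [0.0521 0.0554] block top [0.0521 0.0555] 134
arm top 0.0721
0.014284042591570354 129.1296672821045 [-0.14546627  0.25567109 -2.34981154]
tcp [0.4504 0.0572 0.1741] yaw 1.5935 tilt [-0.    -0.001 -1.   ] | shift mm [0. 0. 0.] turn z 0.0227
side head tool xyz 2/98% [[-0.0694, -0.0223, -0.0595], [-0.0169, 0.0145, 0.0081]] 875
handle slope z/x, y/x [ 0.14213377 -0.03133718] [-1.78285573e-03 -1.66453914e-05] end 0.08369830863272305
```

The pin is near flush, but the mallet has pitched about 0.14 rad in the grip. I'll step aside for a close wrist measurement of the pin.

Call:
carry_out(increments=[[[0, 35, 0], [0, 0, 0], 0], [[0, 35, 0], [0, 0, 0], 0], [[0, 0, 0], [0, 0, 0], 0], [[0, 0, 0], [0, 0, 0], 0]])

```text
clock: 15.2
tcp_pos: [0.4499, 0.1284, 0.1737]
tcp_rot: [-0.0, -0.012, 1.0, 0.0]
ft_force: [-0.8, -0.5, -1.7]
width: 0.0141
grasp_force: 129.0
```

```bash
cat > pin.py <<'E'
from h import *
acc=[]
o=get_obs(); c=get_calibration("wrist"); T=np.array(c["T_tool_cam"]); R=R_(o["tcp_rot"])
w=np.array([.540,.0585,.051]); q=T[:3,:3].T@(R.T@(w-o["tcp_pos"])-T[:3,3]); u=(np.array(c["mtx"])@q); u=u[:2]/u[2]; print("px",u,q[2])
Z=[]
for _ in range(3):
    o=get_obs(); p,d=snapshot("wrist"); Z.append(pts("wrist",d,o))
P=np.median(Z,0); b=(P[...,2]>.04)&(P[...,2]<.07)&(abs(P[...,0]-.552)<.03)&(abs(P[...,1]-.0585)<.015)
q=P[b]; r=np.hypot(q[:,0]-.540,q[:,1]-.0585)
A=np.c_[q[:,:2],np.ones(len(q))]; f=np.linalg.lstsq(A[r>.009],q[r>.009][:,2],rcond=None)[0]; res=q[:,2]-A@f
print(len(q),"pin residual mm",np.percentile(res[r<.004],[5,50,95])*1000,"ring",np.percentile(res[r>.009],[5,50,95])*1000,(r<.004).sum(),"top",np.median(q[:,2]))
u=u.astype(int); cv2.imwrite("pics/pin.png",cv2.resize(p[max(0,u[1]-50):u[1]+60,max(0,u[0]-60):u[0]+60],None,fx=5,fy=5,interpolation=cv2.INTER_CUBIC))
E
python3 pin.py
```

```text
px [226.53043229 339.71575255] 0.30071306416803595
1350 pin residual mm [-0.04370532  0.68312046  1.4835589 ] ring [-6.43663194  0.84917817  2.75796122] 73 top 0.05125829446963081
```

View pics/pin.png

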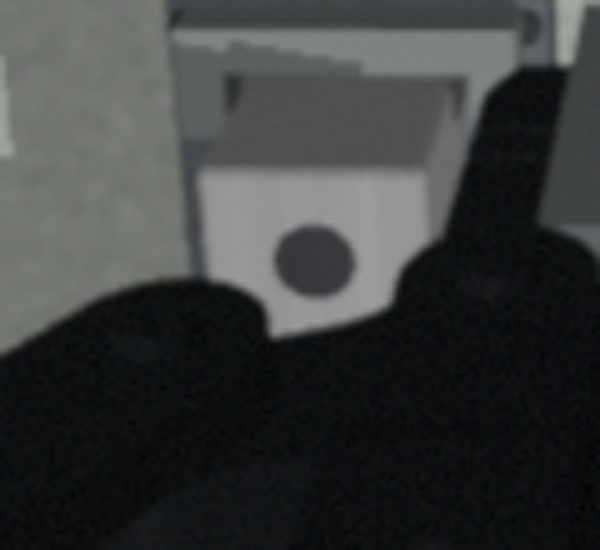

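The pin is flush: the crop shows a plain disc at block-top level, with no raised light pin top and a residual at or below the surroundings. Now to return the mallet, pitching the tool to level it.

Call:
carry_out(increments=[[[-4, 44, 0], [0, 0, 0], 0], [[-4, 44, 0], [0, 0, 0], 0], [[-4, 44, 0], [0, 0, 0], 0], [[-4, 44, 0], [0, 0, 0], 0], [[0, 0, 0], [0, 0.142, 0], 0], [[0, 0, 0], [0, 0, 0], 0], [[0, 0, 0], [0, 0, 0], 0]])

```text
clock: 16.05
tcp_pos: [0.4626, 0.3023, 0.1733]
tcp_rot: [-0.071, -0.01, 0.997, -0.001]
ft_force: [-0.4, -0.7, -1.8]
width: 0.0144
grasp_force: 129.0
```

```bash
cat > put.py <<'E'
from h import *
o=get_obs(); t=o["tcp_pos"]; print(t,R_(o["tcp_rot"])[:,2].round(3),R_(o["tcp_rot"])[:,0].round(3))
p,d=snapshot("side"); X=pts("side",d)
m=(d>0)&(X[...,0]>t[0]+.02)&(X[...,0]<t[0]+.09)&(abs(X[...,1]-t[1])<.035)&(X[...,2]<t[2]+.07)&(X[...,2]>t[2]-.04)
print("head",np.percentile(X[m],[1,99],0).round(4).tolist(),m.sum())
p,d=snapshot("wrist"); P=pts("wrist",d,o); h=cv2.cvtColor(p,cv2.COLOR_BGR2HSV)
m=(d>0)&(abs(P[...,1]-t[1])<.01)&(P[...,0]<t[0]-.03)&(P[...,0]>t[0]-.1)&(abs(P[...,2]-t[2]-.028)<.025)&(h[...,1]>60)
q=P[m]; f=np.polyfit(q[:,0],q[:,2],1); print("handle slope",f[0],"top z at grip-ish",np.polyval(f,t[0]),"-> face z",np.polyval(f,t[0])-.044,m.sum())
m=(d>0)&(P[...,2]>.045)&(P[...,2]<.06)&(P[...,1]>.2); print("roll?",np.median(P[m],0) if m.sum() else 0)
E
python3 put.py
```

```text
[0.4625529  0.30232837 0.17329607] [-0.141 -0.004 -0.99 ] [-0.99  -0.019  0.141]
head [[0.4846, 0.2803, 0.1597], [0.5346, 0.3191, 0.224]] 669
handle slope -0.0012348520072227832 top z at grip-ish 0.20405489220174555 -> face z 0.16005489220174557 8001
roll? [0.33942523 0.21473593 0.05429261]
```

Call:
carry_out(increments=[[[-6.3, 0, 44.6], [0, 0, 0], 0], [[-6.3, 0, 44.6], [0, 0, 0], 0], [[-5.6, 0, 39.6], [0, 0, 0], 0], [[-2.1, 0, 14.9], [0, 0, 0], 0], [[-1, 0, 7], [0, 0, 0], 0], [[-0.6, 0, 4], [0, 0, 0], 0], [[-0.4, 0, 3], [0, 0, 0], 0], [[0, 0, 0], [0, 0, 0], 0]])

```text
clock: 16.95
tcp_pos: [0.4621, 0.304, 0.016]
tcp_rot: [-0.07, -0.011, 0.997, -0.0]
ft_force: [0.1, 0.8, -1.8]
width: 0.0143
grasp_force: 129.1
```

```bash
python3 put.py; python3 -c "
from h import *
print(get_obs()['ft_force'])"
```

```text
[0.46212117 0.30403945 0.01601597] [-0.14  -0.002 -0.99 ] [-0.99  -0.022  0.14 ]
head [[0.4835, 0.2704, -0.0027], [0.5505, 0.3232, 0.0671]] 711
handle slope 0.0002849366745297603 top z at grip-ish 0.04680456349365111 -> face z 0.002804563493651116 7968
roll? [0.43951679 0.30252863 0.04695749]
[ 0.02765876  0.37032123 -1.75300785]
```

Face is about 2.5 mm above the counter. Lower until it touches, then release and rise straight up.

Call:
carry_out(increments=[[[-0.2, 0, 1.5], [0, 0, 0], 0], [[-0.2, 0, 1.5], [0, 0, 0], 0], [[0, 0, 0], [0, 0, 0], 0], [[0, 0, 0], [0, 0, 0], 0]])

```text
clock: 17.45
tcp_pos: [0.4617, 0.3039, 0.0132]
tcp_rot: [-0.07, -0.011, 0.997, -0.001]
ft_force: [-1.9, -2.5, 11.8]
width: 0.0143
grasp_force: 131.5
```

Call:
carry_out(increments=[[[0, 0, 0], [0, 0, 0], 0.5], [[0, 0, 0], [0, 0, 0], 0.5], [[0, 0, 0], [0, 0, 0], 0.5], [[0, 0, 0], [0, 0, 0], 0.5], [[2.1, 0, -14.9], [0, 0, 0], 0.5], [[4.2, 0, -29.7], [0, 0, 0], 0.5], [[6.3, 0, -44.6], [0, 0, 0], 0.5], [[6.3, 0, -44.6], [0, 0, 0], 0.5], [[6.3, 0, -44.6], [0, 0, 0], 0.5], [[0, 0, 0], [0, -0.142, 0], 0.5], [[0, 0, 0], [0, 0, 0], 0.5]])

```text
clock: 18.55
tcp_pos: [0.4596, 0.3043, 0.1951]
tcp_rot: [0.003, -0.013, 1.0, 0.001]
ft_force: [-1.7, 1.1, -0.5]
width: 0.0427
grasp_force: 0.0
```

```bash
python3 mal.py; python3 chk.py
python3 - <<'E'
from h import *
P=pts("scene",snapshot("scene")[1]); 
for n,c in (("a",(.458,-.212)),("b",(.586,-.043)),("c",(.60,.335))):
    m=(np.hypot(P[...,0]-c[0],P[...,1]-c[1])<.05)&(P[...,2]>.052)&(P[...,2]<.064)&(P[...,1]>-.4)
    print(n,np.round(cv2.minAreaRect((P[m][:,:2]*1000).astype(np.float32))[0]),m.sum())
m=(np.hypot(P[...,0]-.739,P[...,1]-.137)<.05)&(P[...,2]>.145)&(P[...,2]<.16); print("can",np.median(P[m],0))
E
```

```text
head [array([511.6, 303.8]), array([46.5, 41.1]), np.float64(1.3)] 0.06423036816702227
handle [array([436.5, 302.2]), array([109. ,  37.5]), np.float64(1.2)] 0.04391973992290302 0.3818858947413315
[0.01892728 0.29405086] 0.30306024611472987
tcp [0.4596 0.3043 0.1951] yaw 1.5962 tilt [ 0.006  0.002 -1.   ] | shift mm [-15.2  -1.9 181.9] turn z 0.0064
roll [array([637.4, 189.8]), array([309. , 168.7]), np.float64(84.4)]
tcp [0.4602 0.3039 0.1942] yaw 1.5957 tilt [ 0.002  0.    -1.   ] | shift mm [0. 0. 0.] turn z 0.0049
side pin area max z [0.0502 0.0523] block top [0.05  0.052] 76
arm top 0.0692
scene pin area max z [0.0524 0.0557] block top [0.0515 0.0551] 134
arm top 0.0724
a [ 456. -213.] 558
b [585. -43.] 645
c [594. 322.] 612
can [0.73997791 0.13851513 0.15029909]
```

The mallet stands level at 64 mm, the clamp is shut, and the bystanders are unmoved. There's plenty of time, so I'll make one unobstructed close check of the pin before handing in.

Call:
carry_out(increments=[[[-8, -40, 0], [0, 0, 0], 0.5], [[-8, -40, 0], [0, 0, 0], 0.5], [[-8, -40, 0], [0, 0, 0], 0.5], [[-8, -40, 0], [0, 0, 0], 0.5], [[-8, -40, 0], [0, 0, 0], 0.5], [[-8, -40, 0], [0, 0, 0], 0.5], [[0, 0, 25], [0, 0, 0], 0.5], [[0, 0, 25], [0, 0, 0], 0.5], [[0, 0, 0], [0, 0, 0], 0.5], [[0, 0, 0], [0, 0, 0], 0.5]])

```text
clock: 19.75
tcp_pos: [0.5151, 0.065, 0.1417]
tcp_rot: [-0.001, -0.011, 1.0, 0.0]
ft_force: [0.6, 0.4, 0.7]
width: 0.0425
grasp_force: 0.0
```

Run:
```python
from h import *
Z=[]
for _ in range(5):
    o=get_obs(); p,d=snapshot("wrist"); Z.append(pts("wrist",d,o))
P=np.median(Z,0); g=p.mean(-1)
b=(abs(P[...,0]-.54)<.014)&(abs(P[...,1]-.0585)<.014)&(P[...,2]>.045)&(P[...,2]<.068)
q=P[b]; r=np.hypot(q[:,0]-.540,q[:,1]-.0585); A=np.c_[q[:,:2],np.ones(len(q))]; s=r>.008
f=np.linalg.lstsq(A[s],q[s][:,2],rcond=None)[0]; res=(q[:,2]-A@f)*1000
for lo,hi in ((0,2),(2,4),(4,5.5),(5.5,7),(8,12),(12,16)):
    k=(r*1000>=lo)&(r*1000<hi); print(lo,hi,k.sum(),"z mm",np.percentile(res[k],[10,50,90]).round(2),"grey",np.median(g[b][k]))
```

```text
0 2 27 z mm [0.13 0.46 0.81] grey 52.0
2 4 82 z mm [-0.01  0.42  0.88] grey 52.0
4 5.5 95 z mm [-0.11  0.45  0.73] grey 52.333333333333336
5.5 7 126 z mm [-0.27  0.2   0.71] grey 92.33333333333334
8 12 540 z mm [-0.39  0.    0.43] grey 140.33333333333334
12 16 571 z mm [-0.44  0.01  0.42] grey 140.33333333333334
```

The 12 mm collar disc is uniform and only about 0.4 mm above the block, so the pin is flush. Handing in.

```bash
python3 -c "
from plant import *
print(finish_job())"
```

```text
the job is handed in; nothing more can be done
None
```

The job is handed in, and no verdict came back: the block is seated and clamped, the pin was driven flush (within about 0.5 mm) with one mallet blow, the mallet stands on its head clear of the fixture, and the rolls and can read unmoved.

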